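Snap the humidifier tank onto its base

TASK

Pick up the bedside humidifier's empty water tank by its handle, set it upright on the humidifier base so that the two pegs enter the holes in its underside, and press it down until both side clips snap over and the tank sits fully home. Keep pressing: finish while still pushing the tank firmly down onto the base (a push of roughly 10 N), and do not let go. Leave the jar, the plug adapter and the spectacle case that stand between the two where they are.

Things in the scene. Friction and masses are not known exactly. Their poses are not given: they have to be found in the camera images.
- tank_mid (a point): Middle of the loose water tank, half-way up, 59 mm above its underside. The tank is a grey plastic box 80 mm (its x) by 110 mm (its y) by 80 mm tall, with a white carrying handle on top, 118 mm tall in all, about 0.3 kg. It starts standing upright on the table, z up. It fits the base either way round.
- tank_handle (a point): Middle of the tank's handle bar, 52 mm above tank_mid, same axes: a straight white bar 20 mm wide (along the tank's x), 14 mm tall and 86 mm long (along its y) on a post at either end; 58 mm of the bar is free, with 24 mm of air between bar and tank top. Grasp it from above, closing along the tank's x.
- tank: The same tank; origin at the centre of its underside, same axes. In the underside, 30 mm either side of the origin along y, are two round holes 15 mm wide and 36 mm deep. Each end face (+y and -y) carries a 40 mm wide wedge-shaped catch standing out up to 6 mm, 4 to 19 mm above the underside.
- base_seat (a point): Centre of the flat top of the humidifier base, where the tank comes to rest, 40 mm above the table, z up. Tank home: tank_mid 59 mm above this point, y axes parallel. The pegs enter with the tank's underside 30 mm above the seat; the clips resist from about 13 mm, the push rises to some 12 to 18 N and drops suddenly at about 4 mm; once home the tank rests on solid plastic.
- base: The base: a black block 104 mm (its x) by 172 mm (its y) by 40 mm, fixed; origin under its centre. On its top stand two white pegs 12 mm thick and 30 mm tall with tapered tips, 30 mm either side of the middle along y, and two grey sprung clips 44 mm wide and 30 mm tall, 57 mm out along +y and -y.
- clip_a (a joint): Outward deflection of the clip at the base's +y end, m: 0 at rest (both before and after the snap), about 0.0035 just before it snaps over, at most 0.006.
- clip_b (a joint): The same for the clip at the base's -y end.
- adapter: Bystander: white plug adapter, 44 x 44 x 34 mm tall, on the table; origin under its centre.
- case: Bystander: beige spectacle case, 145 mm (its x) x 44 x 32 mm tall; origin under its centre.
- pills: Bystander: small amber jar, 42 mm wide, 75 mm tall; origin under its centre.
There are look-alikes about, which are no part of the job. What is shaped like the base but pink or yellow is not meant.

How it is judged (in metres and radians):
On the way, in this order (a step that is already met when the one before it is completed fails the run):
1. the tank is lifted clear of the table (height (world z) of tank above 0.05 m and contact force between tank and base below 0.5 N), for 0.1 s.
2. the tank, on its pegs, spreads both clips (value of joint each of clip_a, clip_b above 0.0015 m and horizontal distance between tank_mid and base_seat below 0.006 m and z of tank_mid in the frame of base_seat below 0.075 m).
3. the tank is snapped fully home, both clips closed over its catches (z of tank_mid in the frame of base_seat between 0.056 and 0.0615 m and horizontal distance between tank_mid and base_seat below 0.005 m and angle between the z axis of tank_mid and the z axis of base_seat, either way round below 0.04 rad and angle between the y axis of tank_mid and the y axis of base_seat, either way round below 0.08 rad and value of joint each of clip_a, clip_b below 0.0012 m), for 0.2 s.
At the end, for the whole second after the job is handed in: Tank home: underside within 2.5 mm of the seat, within 5 mm of centre, level within 0.04 rad, y axes within 0.08 rad (either way round), both clips closed (under 1.2 mm), and the fingers still pressing it so that it bears on the base with over 8 N (weight 2 to 4 N) (all of step 3 and contact force between tank and base above 8 N and contact force between tank and the fingers above 2 N and linear speed of tank below 0.02 m/s); the arm keeps its last pose, push and grip.
It fails at once if the jar, the plug adapter or the spectacle case is pushed more than 40 mm from its place (distance of any of adapter, case, pills from where it was at the start of the episode above 0.04 m).
It also fails if it takes over 48 s, if anything falls off the work surface, if the arm or the gripper's body presses on something with over 40 N, if the wrist force passes 120 N, or if a joint passes its speed limit or range.

ROBOT

A 6-joint arm with a two-finger parallel gripper is mounted at the origin on the work surface. World frame = base frame: x ahead of the robot, y to its left, z up, the work surface at z = 0. Lengths are in mm, angles in rad, forces in N, time in s.
With the tool pointing down it reaches from about 325 to 875 mm from the base axis. Payload 4.4 kg.
Tool frame: the origin (TCP) lies on the centre line of the jaws, within the pads' length; the fingertips stand ahead of it and the grasp point (between the pads) lies 6 mm ahead of it (ctrl.tcp_to_tips is the z of the fingertips in the tool frame, in mm); z points along the fingers, y is the line along which they close (so a half turn about z gives the same grasp; the last joint's range is limited). The gripper opens to 85 mm and grips with 20 to 120 N. Pads are 22 mm wide; open, the fingers measure 114 mm over their backs; the gripper's body (76 mm by 85 mm) begins 54 mm behind the grasp point. The pads swing forward as they close: fully open they stand 13 mm farther back than shut.
Start: joints at [-1.385, 0.207, 1.542, -0, 1.393, -0.15], TCP at [189.464, -542.891, 256.282] pointing down, gripper open.
Joint ranges: [-2.73, 2.73], [-0.86, 2.22], [0.23, 2.46], [-1.11, 4.25], [0.08, 2.63], [-2.82, 2.82]. Speed limits (rad/s): [2.79, 2.79, 3.14, 3.14, 3.14, 3.14].

INTERFACE

Orientations are given as a 3x3 rotation matrix whose columns are the frame's x, y, z axes.
In Python, from plant import ctrl, sensors, optics gives the robot as it stands. Calls block until the motion is done:
- ctrl.move_ptp(position, orientation): joint-space move of the TCP to a pose.
- ctrl.move_l(position, rot=None, vel=150, threshold=None): straight line of the TCP; rot=None keeps the orientation; vel is the mean speed in mm/s. With threshold (N) it stops when the force on the tool has changed by that much, and returns True; else False.
- ctrl.set_joints(angles): joint-space move.
- ctrl.gripper_to(opening, force=None): finger opening in mm; force is the grip in N (None keeps the last); returns when the fingers have stopped.
- ctrl.hold(seconds).
- ctrl.solve_ik(position, orientation): joint angles nearest the present ones, or None.
- sensors.read_state(): the state.
- optics.grab_frame(name): name is "scene" or "side" or "wrist"; returns (picture, depth): 384x512x3 uint8, red, green, blue; 384x512 float32, mm along the optical axis (not along the pixel's ray), 0 where there is no reading.
- optics.camera_params(name): a dict with "mtx" (3x3 intrinsics, pixels), "k1" (the pictures are not rectified: a ray, as slopes to the right and down, at radius r is drawn at 1 + k1 r^2 times it, then the intrinsics apply), "R" (3x3) and "t" (3): a world point X has camera coordinates R X + t; the wrist camera has in their place "T_tool_cam" (4x4, takes a point from camera to tool coordinates, whose origin is the TCP and whose axes are the flange's). Camera axes: x right, y down, z forward; pixel columns grow to the right and rows downward; lengths in mm; the calibration is good to about 2 mm. A picture is of the moment at which its call begins: read the wrist's pose just before it. camera_params takes no time and is no camera call.
A pose or a line that the arm cannot do raises ctrl.MotionError and nothing moves.
- ctrl.finish_job(): hands the job in; it is judged then, once.
The state is a dict: "t": time; "q": joint angles; "qvel": joint speeds; "tau": joint torques, N m; "eef_pos": TCP position; "eef_rot": TCP orientation; "force": force on the tool from outside, world axes, zero at the start; "wrist_torque": the same for the moment, N m; "grip_width": finger opening in mm; "grasp_force": force on a finger pad.
Only numpy, scipy, OpenCV 4.12 (cv2) and the standard library are available. Lean on these libraries where they do the work, as an engineer would, in place of code of your own. Each camera call takes 0.05 s, during which the arm holds its last target. There are 200 camera calls.

## Working session

There is one attempt and no reset: what is moved stays moved. The work goes in short steps, each a Python script; the robot and the scene stay as the last script left them, time stands still between calls to the robot, and variables do not carry over. Pictures are saved under pics/ and viewed, at most 10 in all, crops included, and the job is handed in when it is done.

```bash
mkdir -p pics; ls; python3 - <<'E'
from plant import ctrl,sensors,optics
import cv2,numpy as np
for n in("scene","side"):
    im,d=optics.grab_frame(n); cv2.imwrite(f"pics/{n}0.png",im[:,:,::-1]); np.savez(f"pics/{n}0.npz",im=im,d=d)
    p=optics.camera_params(n); print(n,p)
print(optics.camera_params("wrist"),ctrl.tcp_to_tips)
s=sensors.read_state();print(s["t"],s["eef_rot"],s["grip_width"])
E
```

```text
pics
scene {'mtx': array([[389.64787801,   0.        , 249.98724744],
       [  0.        , 389.64787801, 184.90584155],
       [  0.        ,   0.        ,   1.        ]]), 'k1': 0.006285375064085057, 'R': array([[ 0.63022615,  0.77606537,  0.02318468],
       [ 0.44839615, -0.33943026, -0.82687846],
       [-0.63384216,  0.53151635, -0.56190255]]), 't': array([-374.26902351,  -96.9516135 , 1174.42466111])}
side {'mtx': array([[360.38327386,   0.        , 251.51554006],
       [  0.        , 360.38327386, 188.24068881],
       [  0.        ,   0.        ,   1.        ]]), 'k1': 0.02379709174760462, 'R': array([[ 0.99444566, -0.10448557,  0.01267277],
       [-0.05650655, -0.63158793, -0.77324233],
       [ 0.08879664,  0.76823138, -0.63398399]]), 't': array([-468.76290597,  142.99510664,  861.94282752])}
{'mtx': array([[286.69840272,   0.        , 254.18369951],
       [  0.        , 286.69840272, 193.93758659],
       [  0.        ,   0.        ,   1.        ]]), 'k1': 0.0039118806375280845, 'T_tool_cam': array([[ 1.09206929e-04, -9.65520222e-01, -2.60328041e-01,
         6.54060654e+01],
       [ 9.99999765e-01, -7.05743017e-05,  6.81247469e-04,
         4.38063090e-01],
       [-6.76130677e-04, -2.60328054e-01,  9.65519988e-01,
        -1.17266276e+02],
       [ 0.00000000e+00,  0.00000000e+00,  0.00000000e+00,
         1.00000000e+00]])} 25.0
0.1 [[ 9.44149719e-01  3.29516472e-01 -4.50672359e-04]
 [ 3.29516684e-01 -9.44147508e-01  2.05850249e-03]
 [ 2.52809293e-04 -2.09203860e-03 -9.99997780e-01]] 85.7193912926484
```

View pics/scene0.png

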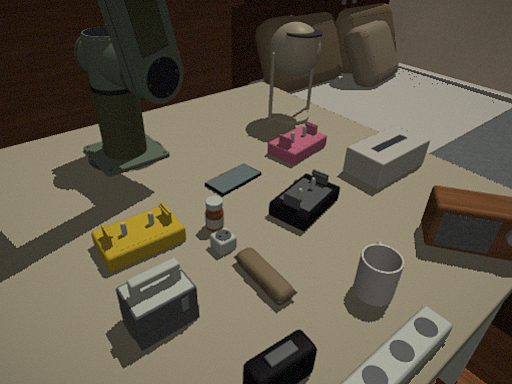

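View pics/side0.png

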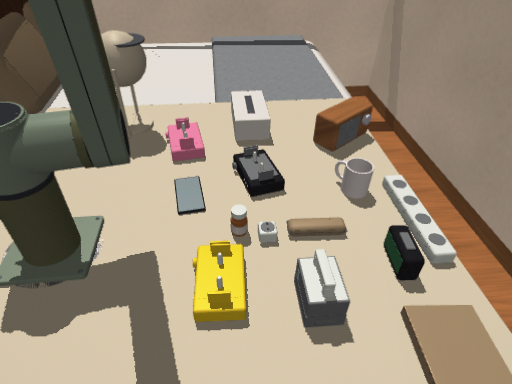

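The pictures show these candidates:
- **Tank:** the grey box with the white handle, scene (158,300) / side (320,288). The white toaster at scene (387,157) and the black clock at (280,360) could be mistaken for it, but neither has a handle.
- **Base:** the black block with pegs, scene (305,200) / side (258,170). The look-alikes are yellow, scene (140,237), and pink, (297,143).
- **Bystanders:** jar at scene (214,215), adapter (223,242), case (265,275).

I'll measure these and check the choice in one crop.

```bash
cat > h.py <<'E'
import numpy as np,cv2
from plant import ctrl,sensors,optics
def cloud(name,d,T=None):
    """world point of every pixel (NaN where no depth); T = world-from-tool for the wrist"""
    p=optics.camera_params(name); K=p["mtx"]; h,w=d.shape
    uv=np.stack(np.meshgrid(np.arange(w),np.arange(h)),-1).reshape(-1,1,2).astype(np.float64)
    r=cv2.undistortPoints(uv,K,np.array([p["k1"],0,0,0.]))[:,0]
    X=np.c_[r,np.ones(len(r))]*d.reshape(-1,1)
    if name=="wrist":
        M=T@p["T_tool_cam"]; X=X@M[:3,:3].T+M[:3,3]
    else: X=(X-p["t"])@p["R"]
    X[d.ravel()<=0]=np.nan
    return X.reshape(h,w,3)
def wrist():
    s=sensors.read_state(); T=np.eye(4); T[:3,:3]=s["eef_rot"]; T[:3,3]=s["eef_pos"]
    im,d=optics.grab_frame("wrist"); return im,d,cloud("wrist",d,T)
def rect(P):
    (c,(w,h),a)=cv2.minAreaRect(P[:,:2].astype(np.float32))
    if w<h: w,h,a=h,w,a+90
    return np.round(c,1),round(w,1),round(h,1),round((a+90)%180-90,1)  # a: long axis, deg from world x
def down(psi):
    """tool down, closing line (tool y) at angle psi (rad) from world x"""
    y=np.array([np.cos(psi),np.sin(psi),0]); z=np.array([0,0,-1.]); return np.c_[np.cross(y,z),y,z]
E
python3 - <<'E'
from h import *
out=[]
for n,wins in (("scene",{"tank":(115,255,200,350),"base":(265,165,345,232),"jar":(200,192,228,236),"adpt":(206,226,240,260),"case":(230,242,300,308)}),
 ("side",{"tank":(290,245,352,328),"base":(228,142,288,196),"jar":(226,200,250,240),"adpt":(255,218,280,245),"case":(284,212,350,240)})):
    z=np.load(f"pics/{n}0.npz"); X=cloud(n,z["d"])
    for k,(a,b,c,e) in wins.items():
        P=X[b:e,a:c].reshape(-1,3); C=z["im"][b:e,a:c].reshape(-1,3).astype(int)
        P0=P; 
        if k=="tank": P=P[(P[:,2]>103)&(P[:,2]<130)]
        elif k=="base": P=P[(P[:,2]>34)&(P[:,2]<46)]
        else: P=P[P[:,2]>15]
        print(n,k,len(P),rect(P),"zmed",np.nanmedian(P[:,2]).round(1),"zmax",np.nanmax(P0[:,2]).round(1))
    for k in("tank","base"):
        a,b,c,e=wins[k]; out.append(cv2.resize(z["im"][b:e,a:c],(380,290),interpolation=2))
cv2.imwrite("pics/crop.png",np.vstack([np.hstack(out[:2]),np.hstack(out[2:])])[:,:,::-1])
E
```

```text
scene tank 760 (array([ 590.5, -202. ]), 86.0, 22.0, -90.0) zmed 117.6 zmax 121.0
scene base 1529 (array([515.8, 236.7]), 177.0, 105.5, -77.0) zmed 40.6 zmax 74.0
scene jar 636 (array([466.8,   3.9]), 96.5, 42.0, -26.6) zmed 46.2 zmax 77.8
scene adpt 480 (array([516.9,  -9.1]), 128.7, 43.4, -0.9) zmed 33.1 zmax 38.0
scene case 1477 (array([619.6,  -3. ]), 180.5, 46.5, -0.1) zmed 30.7 zmax 35.4
side tank 476 (array([ 587.5, -203.8]), 86.1, 20.3, 89.0) zmed 117.8 zmax 121.4
side base 1023 (array([513.4, 233.2]), 171.8, 103.5, -76.7) zmed 39.7 zmax 72.1
side jar 431 (array([440.2,  11.9]), 39.6, 39.1, 38.5) zmed 53.5 zmax 77.5
side adpt 311 (array([508.2, -10.6]), 45.3, 44.0, 89.8) zmed 33.2 zmax 38.3
side case 868 (array([632.7,  -5.6]), 146.6, 47.0, -5.5) zmed 29.9 zmax 35.3
```

View pics/crop.png

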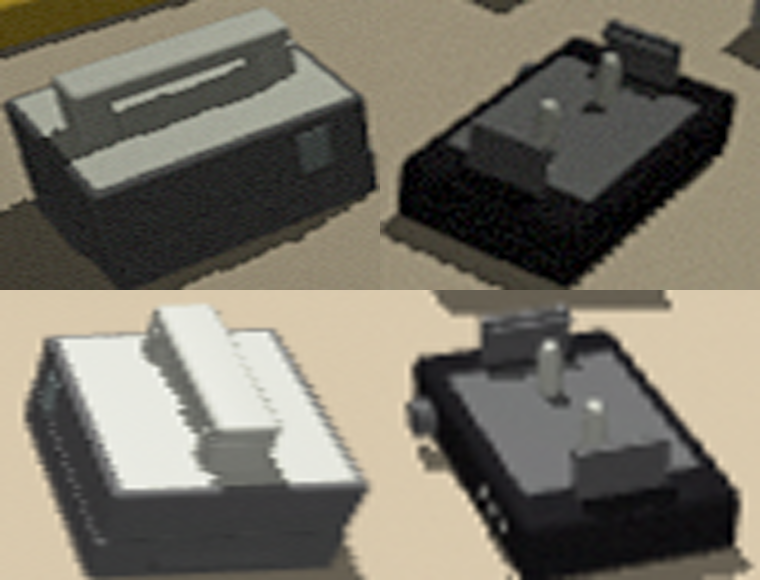

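The crop confirms both choices: a dark grey tank with a white lid and handle bar, and a black base with grey seat, two pegs and two clips. Next I take close wrist looks at the base and then the tank, each at its own grasp yaw so that calibration errors cancel.

```bash
python3 - <<'E'
from h import *
for k,c,psi,z in(("base",(514.6,235),np.radians(13.1),210),("tank",(589,-203),0.,260)):
    ctrl.move_ptp([*c,z],down(psi)); ctrl.hold(.2)
    im,d,X=wrist(); np.savez(f"pics/w_{k}.npz",im=im,X=X); cv2.imwrite(f"pics/w_{k}.png",im[:,:,::-1])
    s=sensors.read_state(); print(k,s["t"],s["eef_pos"].round(1),s["q"].round(2))
    R=np.hypot(X[...,0]-c[0],X[...,1]-c[1])
    if k=="base":
        P=X[(X[...,2]>34)&(X[...,2]<46)&(R<110)]; print("top",len(P),rect(P),np.median(P[:,2]))
        m=((X[...,2]>56)&(X[...,2]<80)&(R<85)).astype(np.uint8)
        n,l,st,cc=cv2.connectedComponentsWithStats(m)
        for i in range(1,n):
            if st[i,4]>15: Q=X[l==i]; print("blob",st[i,4],cc[i].round(),rect(Q),Q[:,2].max().round(1))
    else:
        P=X[(X[...,2]>110)&(X[...,2]<126)&(R<80)]; print("bar",len(P),rect(P),np.median(P[:,2]))
        P=X[(X[...,2]>74)&(X[...,2]<86)&(R<90)]; print("lid",len(P),rect(P),np.median(P[:,2]))
import cv2
cv2.imwrite("pics/w_both.png",cv2.resize(np.vstack([cv2.imread("pics/w_base.png"),cv2.imread("pics/w_tank.png")]),(400,600)))
E
```

```text
base 3.3167 [514.8 234.6 210. ] [ 0.27  0.23  1.61 -0.    1.3   0.05]
top 14490 (array([513.4, 237.7]), 169.4, 103.8, -76.8) 39.8744979594575
blob 586 [253. 116.] (array([499.3, 297.8]), 43.4, 9.4, 13.0) 71.5
blob 132 [254. 153.] (array([506.5, 266.4]), 11.1, 10.9, 60.0) 70.7
blob 133 [254. 214.] (array([520.2, 208.7]), 11.2, 10.3, 1.9) 71.4
blob 568 [254. 247.] (array([527.8, 176.1]), 43.9, 11.0, 13.3) 71.4
tank 5.2083 [ 589.2 -202.   260. ] [-0.47  0.3   1.41  0.    1.42 -0.47]
bar 1878 (array([ 588.4, -201.3]), 84.8, 20.0, 89.1) 117.33620733176409
lid 5640 (array([ 588.6, -201.6]), 109.4, 80.1, 88.9) 79.86898229789753
```

View pics/w_both.png

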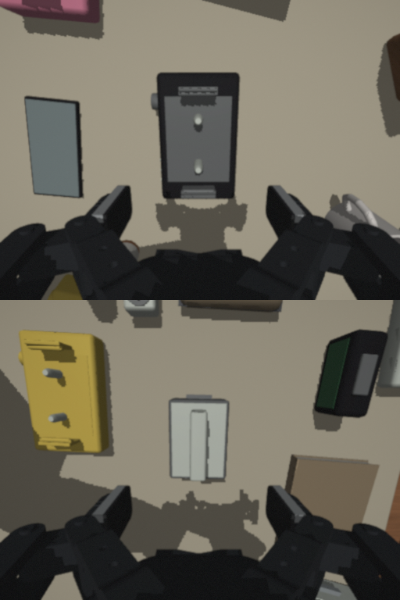

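The pegs are at wrist (254,153) and (254,214), and their midpoint matches the centre of the clips and of the base top. The tank's lid and bar agree too. Now I grasp and carry.

```bash
python3 - <<'E'
from h import *
c=np.array([588.45,-201.45]); b=np.array([513.4,237.4]); R0=down(np.radians(-1.0)); R1=down(np.radians(13.2))
ctrl.move_l([*c,190],R0,vel=200); ctrl.move_l([*c,117],vel=90)
ctrl.gripper_to(15,force=100); s=sensors.read_state(); print(s["t"],s["grip_width"],s["grasp_force"],s["eef_pos"].round(1))
ctrl.move_l([*c,255],vel=100); s=sensors.read_state(); print(s["t"],s["force"].round(1),s["grip_width"])
ctrl.move_l([*b,255],R1,vel=170); ctrl.move_l([*b,200],vel=80); ctrl.hold(.4)
s=sensors.read_state(); print(s["t"],s["eef_pos"].round(1),s["force"].round(1),s["wrist_torque"].round(2),s["grip_width"])
im,d,X=wrist()
R=np.hypot(X[...,0]-b[0],X[...,1]-b[1])
P=X[(X[...,2]>150)&(X[...,2]<172)&(R<90)]; print("lid",len(P),rect(P),np.median(P[:,2]))
A=np.c_[P[:,:2]-b,np.ones(len(P))]; print("slopes",np.linalg.lstsq(A,P[:,2],rcond=None)[0])
P=X[(X[...,2]>60)&(X[...,2]<85)&(R<110)];print(len(P))
o=[im]
for n in("scene","side"):
    i,d=optics.grab_frame(n); o.append(i)
cv2.imwrite("pics/c.png",np.vstack([cv2.resize(im,(400,300)),np.hstack([cv2.resize(o[1][90:250,220:390],(400,300)),cv2.resize(o[2][60:220,170:340],(400,300))])[:, :400*2]][1:])[:,:,::-1])
E
```

```text
7.2917 18.034250775741782 98.49401593208313 [ 588.5 -201.6  117.5]
8.825 [ 0.  -0.2 -3.2] 18.38150783142116
12.825 [513.5 237.4 200.3] [ 0.3  0.4 -3.1] [-0.07  0.02  0.03] 17.823757192516016
lid 11564 (array([513.5, 236.9]), 110.2, 80.4, -76.6) 162.83662696696126
slopes [ 1.50629618e-03 -8.87403500e-03  1.62935862e+02]
520
```

View pics/c.png

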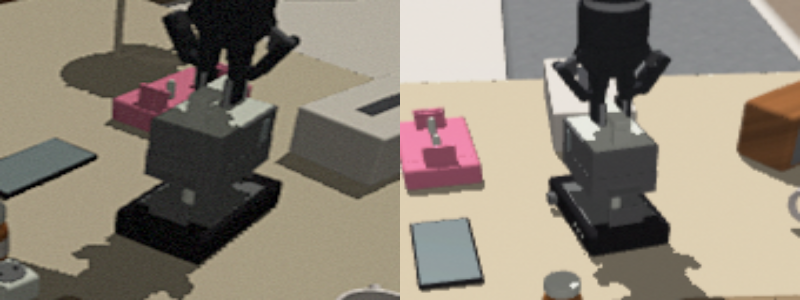

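The tank hangs level and centred over the base pegs in both views. I lower it onto the pegs with a force guard.

```bash
python3 - <<'E'
from h import *
b=np.array([513.4,237.5])
for z in(190,180,172):
    r=ctrl.move_l([*b,z],vel=25,threshold=10); s=sensors.read_state(); print(z,r,s["t"],s["eef_pos"].round(1),s["force"].round(1),s["wrist_torque"].round(2))
    if r: break
E
```

```text
190 False 13.525 [513.3 237.5 189.7] [-0.5 -0.2 -2.1] [-0.02 -0.07 -0.03]
180 False 14.075 [513.3 237.5 179.8] [-0.2 -0.4 -3.2] [-0.02 -0.04 -0.02]
172 False 14.5417 [513.2 237.4 171.7] [ 0.7  0.2 -3.6] [-0.07 -0.01 -0.01]
```

The pegs have entered freely, so I press through the snap and then build up the push.

```bash
python3 - <<'E'
from h import *
b=np.array([513.4,237.5]); z=172
while z>148:
    z-=1.0 if z>158 else .5
    ctrl.move_l([*b,z],vel=20); ctrl.hold(.1); s=sensors.read_state(); f=s["force"][2]
    print(z,s["eef_pos"][2].round(1),s["force"].round(1))
    if (z<159 and f>10) or f>35: break
ctrl.hold(.5); s=sensors.read_state(); print(s["t"],s["eef_pos"].round(1),s["force"].round(1),s["wrist_torque"].round(2),s["grip_width"],s["grasp_force"])
im,d,X=wrist(); R=np.hypot(X[...,0]-b[0],X[...,1]-b[1])
P=X[(X[...,2]>110)&(X[...,2]<132)&(R<90)]; print("lid",len(P),rect(P),np.median(P[:,2]))
A=np.c_[P[:,:2]-b,np.ones(len(P))]; print("slopes",np.linalg.lstsq(A,P[:,2],rcond=None)[0])
E
```

```text
171.0 171.1 [-0.5 -0.4 -3.4]
170.0 170.4 [ 1.2 -0.8  0.3]
169.0 169.5 [ 0.2 -0.4  1.6]
168.0 168.3 [ 0.6 -0.2  3. ]
167.0 167.3 [0.6 0.  4.6]
166.0 166.3 [ 1.2 -0.1  4.9]
165.0 165.4 [ 1.2 -0.3  6. ]
164.0 164.6 [ 1.2 -1.   6.8]
163.0 163.8 [ 1.1 -0.5  6.8]
162.0 162.9 [ 0.  -0.5  8.2]
161.0 158.7 [ 1.4  1.6 -7.3]
160.0 158.6 [ 0.3  0.8 -8.6]
159.0 158.6 [-1.2  0.2 -6.6]
158.0 158.5 [ 0.1  0.7 -4.5]
157.5 157.7 [-0.6  0.3 -2.6]
157.0 157.4 [-1.8 -0.5  0.6]
156.5 157.4 [-3.5 -1.3  5.6]
156.0 157.4 [-3.4 -1.9  8.5]
155.5 157.4 [-5.5 -1.5  9.5]
155.0 157.4 [-6.5 -1.6 11.9]
22.0417 [513.7 237.6 157.5] [-5.8 -2.7 12.2] [-0.37  1.05  0.03] 18.44737146218654 100.71968793869019
lid 11547 (array([513.6, 237. ]), 110.2, 80.2, -76.8) 120.02347088666656
slopes [-1.25156756e-04 -5.84243669e-03  1.20102270e+02]
```

The snap was clear: the force fell from +8 to −7 N between 162 and 159 mm. The lid is at 120.0 mm, which is home, level and centred, with a steady push of about 12 N. Handing in.

```bash
python3 -c "
from plant import ctrl
print(ctrl.finish_job())"
```

```text
the job is handed in; nothing more can be done
None
```

The job is handed in with the tank snapped home on the black base and the gripper still holding its handle and pushing down with about 12 N; the hand-in gave no verdict, and I inferred that both clips closed from the force drop and the level lid.

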